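# Unlatch and open the gate of the grass pot's bay

### The job

The plant pen on the bench has two bays, each shut by its own gate with a gravity latch. Lift the latch bar of the bay where the pot of tall grass stands and swing that gate wide open, about square to the front of the pen, then let go of it. Leave the other gate latched and the pot of grass standing where it is.

Things in the scene. Friction and masses are not known exactly. Their poses are not given: they have to be found in the camera images.
- pen: Fixed aluminium pen with clear walls, open on top, 550 x 275 mm, 150 high; a bay on each side with its own front gate (215 wide, 145 high) hinged upright at x 0, y +250 (left) or -250 mm (right). An unlatched gate swings out to -x, towards the robot, at most 100 deg; about 1 N, stays where left. Origin: on the bench under the front's centre post; x into the pen, y to the left bay.
- grass_pot (a point): Middle (61 mm above the bench) of the pot of tall grass: black pot, 120 mm wide, 110 high, with upright grass 200 mm tall above it. It stands in the left bay (y about +140 mm in the pen frame) or the right (about -140). The other bay has the same pot with a low leafy plant; small pots stand behind.
- thumb_left (a point): Left latch: level dark steel bar 10 mm thick, 18 high, above the gate's front, pivoted on the gate at pen y +130, height 185; tip behind a lip on the centre post. On it a thumb tab 26 wide, 10 thick, top at 208. Point: in the tab, pen x -10, y +55, height 192 latched, 195 from the gate hinge; pinch here front-to-back. Raised 10 mm it clears the lip (20 is easy, stop 45); unheld it drops. Rail 47 below.
- thumb_right (a point): Thumb tab of the right gate's latch: mirror image of the left one (pen x -10, y -55 mm, height 192 mm when latched; bar pivot at y -130 mm, height 185 mm). Both bars swing up only, moving with their gate; keep the bar up until the gate has left the catch. The tab turns with the gate on a 195 mm radius.

How it is judged:
On the way:
1. the latch bar of the grass pot's gate is lifted clear of its catch (thumb piece raised at least 10 mm) while the gate is still shut (((y of grass_pot in the frame of pen above 0 m and z of thumb_left in the frame of pen above 0.202 m and x of thumb_left in the frame of pen above -0.04 m) or (y of grass_pot in the frame of pen below 0 m and z of thumb_right in the frame of pen above 0.202 m and x of thumb_right in the frame of pen above -0.04 m))), for 0.05 s.
At the end, for the whole second after the job is handed in: The gate of the bay with the pot of tall grass stands wide open: its thumb piece at least 165 mm in front of the pen's front line (about 55 degrees or more); the other gate is shut with its bar down in the catch; the pot of grass stands upright within 30 mm of where it was (((y of grass_pot in the frame of pen above 0 m and x of thumb_left in the frame of pen below -0.165 m and x of thumb_right in the frame of pen above -0.03 m and z of thumb_right in the frame of pen below 0.2 m) or (y of grass_pot in the frame of pen below 0 m and x of thumb_right in the frame of pen below -0.165 m and x of thumb_left in the frame of pen above -0.03 m and z of thumb_left in the frame of pen below 0.2 m)) and angle between grass_pot's own z axis and vertical below 0.15 rad and distance of grass_pot from where it was at the start of the episode below 0.03 m); the robot touches nothing.
It fails at once if the other gate is opened ((y of grass_pot in the frame of pen above 0 m and x of thumb_right in the frame of pen below -0.06 m) or (y of grass_pot in the frame of pen below 0 m and x of thumb_left in the frame of pen below -0.06 m)).
It fails at once if the pot of grass is shoved more than 40 mm or tipped (distance of grass_pot from where it was at the start of the episode above 0.04 m or angle between grass_pot's own z axis and vertical above 0.35 rad).
It also fails if it takes over 38 s, if anything falls off the work surface, if the arm or the gripper's body presses on something with over 40 N, if the wrist force passes 120 N, or if a joint passes its speed limit or range.

### The arm

A 6-joint arm with a two-finger parallel gripper is mounted at the origin on the work surface. World frame = base frame: x ahead of the robot, y to its left, z up, the work surface at z = 0. Lengths are in m, angles in rad, forces in N, time in s.
With the tool pointing down it reaches from about 0.325 to 0.875 m from the base axis. Payload 4.4 kg.
Tool frame: the origin (TCP) lies at the very end of the fingers, on their centre line; the grasp point (between the pads) lies bot.grip_point_offset behind it (bot.grip_point_offset is the distance from the TCP to the grasp point, in m); z points along the fingers, y is the line along which they close (so a half turn about z gives the same grasp; the last joint's range is limited). The gripper opens to 85 mm and grips with 20 to 120 N. Pads are 22 mm wide; open, the fingers measure 114 mm over their backs; the gripper's body (76 mm by 85 mm) begins 54 mm behind the grasp point. The pads swing forward as they close: fully open they stand 13 mm farther back than shut.
Start: joints at [1, 0.207, 1.542, -0, 1.393, -0.15], TCP at [0.234, 0.525, 0.231] pointing down, gripper open.
Joint ranges: [-2.73, 2.73], [-0.86, 2.22], [0.23, 2.46], [-1.11, 4.25], [0.08, 2.63], [-2.82, 2.82]. Speed limits (rad/s): [2.79, 2.79, 3.14, 3.14, 3.14, 3.14].

### API

Orientations are given as a rotation vector (axis times angle).
In Python, from workcell import status, read_camera, bot, finder gives the robot as it stands.
- The arm moves only by the tool step_arm, never from a script. Its argument "rows" is a list that holds one entry, the list of rows, each a list of 6 numbers: the shift along the tool's x, y, z in mm, then the turn, a rotation vector about the tool's x, y, z in degrees. A call has exactly 5 rows; each row is the pose to reach, as a shift and turn from the pose commanded when the call began, along the tool's axes at that moment; what a row does not reach only later rows make up. A row lasts 1/8 s, in which the tool goes at most 62.5 mm and 10.7 degrees, less where a joint would pass 70% of its speed; a pose out of reach is approached as far as the arm can. A call with a gripper value outside its range is refused whole. "fingers" is the gripper command: -1 is shut, 1 is fully open, values between are in proportion, set as the call begins (left out, the last holds). The fingers move at their own pace and stop on an object; "force" is the grip in N (left out, the last holds). Time passes only in rows, so rows that repeat a pose let the fingers close, or fill a call up. It gives the time, the measured TCP pose, the force, the opening and the grip force at its end, in the units of the state.
- status.get_state(): the state, without advancing time (a new reading comes with each control period).
- read_camera(name): name is "scene" or "top"; returns a dict with "pixels" (384x512x3 uint8, red, green, blue), "intrinsics" (3x3 intrinsics, pixels), "R" (3x3) and "t" (3): a world point X has camera coordinates R X + t. Camera axes: x right, y down, z forward; pixel columns grow to the right and rows downward; lengths in m; the calibration is good to about 2 mm. A picture is of the moment at which its call begins. There is no depth.
- bot.sign_off(): hands the job in; it is judged then, once.
Trained networks look in the newest picture that a camera, given by its name, has taken for a name from the list of things; names that differ only in an ending like _2 or _b are one class to them, and where a whole thing is asked for, a point or a joint stands for the part that bears it (a point fixed in the world has none). Each returns a list of dicts, best first, with "conf" (0 to 1); they miss things now and then, are a little off and sometimes report something else, mostly with a low value. They report only what shows in the picture. A call takes as long as a camera call.
- finder.trace(camera, target): "region" (384x512 bool, what is visible of it) and "bbox" ([left, top, right, bottom] in pixels, round what is visible of it).
- finder.place_of(camera, target): "pixel" ([column, row] in pixels: a listed point, or the origin of a listed thing).
The state is a dict: "time": time; "q": joint angles; "dq": joint speeds; "joint_torque": joint torques, N m; "position": TCP position; "tcp_rot": TCP orientation; "contact_force": force on the tool from outside, world axes, zero at the start; "torque": the same for the moment, N m; "width": finger opening in m; "gripper_force": force on a finger pad.
Only numpy, scipy, OpenCV 4.12 (cv2) and the standard library are available. Lean on these libraries where they do the work, as an engineer would, in place of code of your own. Each camera call takes 0.05 s, during which the arm holds its last target. There are 200 camera calls.

## Working session

There is one attempt and no reset: what is moved stays moved. The work goes in short steps, Python scripts to look and compute and a tool call to move; the robot and the scene stay as the last step left them, time stands still between calls to the robot, and variables do not carry over. Pictures are saved under pics/ and viewed, at most 10 in all, crops included, and the job is handed in when it is done.

Besides the shell and the picture viewer there is one more tool, called after "Call:" as name(argument=value, ...), one argument or row to a line, values as JSON. step_arm: Moves the arm, as the interface text tells. Its arguments: {"type":"object","properties":{"rows":{"type":"array"},"fingers":{"type":"number"},"force":{"type":"number"}},"required":["rows"]}

```bash
mkdir -p pics; ls
cat > h.py <<'E'
import numpy as np,cv2
from workcell import status, read_camera, bot, finder
def tri(obs):
    A=[];b=[]
    for c,p in obs:
        P=c["intrinsics"]@np.c_[c["R"],c["t"]]
        for i in (0,1):
            r=p[i]*P[2]-P[i]; A.append(r[:3]);b.append(-r[3])
    X=np.linalg.lstsq(np.array(A),np.array(b),rcond=None)[0]
    return X
def proj(c,X):
    v=c["intrinsics"]@(c["R"]@np.array(X)+c["t"]); return v[:2]/v[2]
E
python3 - <<'E'
from h import *
C={n:read_camera(n) for n in("scene","top")}
cv2.imwrite("pics/a.png",np.hstack([cv2.cvtColor(C[n]["pixels"],6 if 0 else cv2.COLOR_RGB2BGR) for n in C])[:, :])
for n in C: cv2.imwrite(f"pics/{n}.png",cv2.cvtColor(C[n]["pixels"],cv2.COLOR_RGB2BGR)); print(n,-C[n]["R"].T@C[n]["t"])
O={}
for t in("pen","grass_pot","thumb_left","thumb_right"):
    for n in C:
        r=finder.place_of(n,t); print(t,n,[(np.round(d["pixel"],1),round(d["conf"],2)) for d in r[:3]])
        if r: O.setdefault(t,[]).append((C[n],r[0]["pixel"]))
    if len(O.get(t,[]))==2:
        X=tri(O[t]); print(t,X.round(4),[np.round(proj(c,X)-p,1) for c,p in O[t]])
print(status.get_state(),bot.grip_point_offset)
E
```

```text
pics
scene [1.1148664  0.17624002 0.65642687]
top [0.52202246 0.03889573 0.89498397]
pen scene [(array([201.1, 184.4]), 0.58)]
pen top [(array([321.6, 270.1]), 0.78)]
pen [ 0.6007 -0.0909 -0.0052] [array([2.7, 0.2]), array([ 2. , -0.6])]
grass_pot scene []
grass_pot top []
thumb_left scene [(array([223.7, 113.9]), 0.89)]
thumb_left top [(array([304.9, 271.3]), 0.72)]
thumb_left [ 0.5797 -0.0357  0.194 ] [array([0.6, 0. ]), array([ 0.5, -0.1])]
thumb_right scene [(array([168.3, 109.7]), 0.64)]
thumb_right top [(array([378.9, 266.2]), 0.93)]
thumb_right [ 0.5923 -0.1444  0.1903] [array([0.7, 0.1]), array([ 0.6, -0.2])]
{'time': 0.5, 'q': array([ 1.00048531e+00,  2.06642911e-01,  1.54155753e+00, -8.02126931e-06,
        1.39345784e+00, -1.50522069e-01]), 'dq': array([ 0.00061594, -0.00188478, -0.00035056,  0.00189908,  0.00034059,
       -0.00210487]), 'joint_torque': array([ 1.86607617e-04, -3.82621980e+01, -2.91620439e+01, -2.38566181e-04,
        2.12768500e-03,  1.28390806e-05]), 'position': array([0.23436714, 0.5250515 , 0.23122994]), 'tcp_rot': array([-6.54566389e-01, -3.07262888e+00,  1.00834426e-04]), 'contact_force': array([-0.02885909,  0.81292205,  0.98053962]), 'torque': array([-0.00947807,  0.0132185 ,  0.01381519]), 'gripper_force': 0.0, 'width': 0.08548314516937877} 0.0187
```

View pics/scene.png

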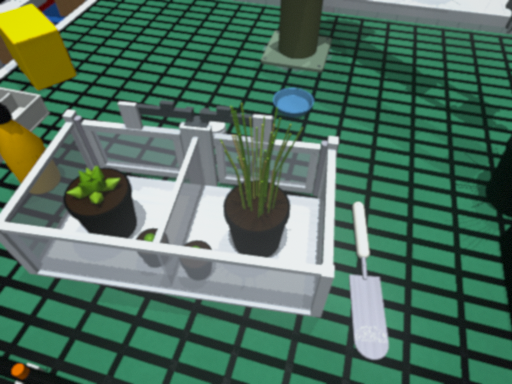

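View pics/top.png

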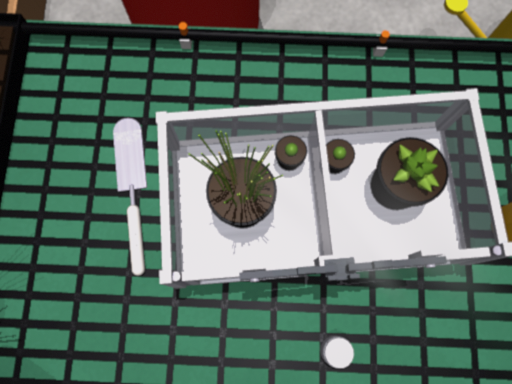

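Run:
```python
from h import *
from scipy.spatial.transform import Rotation as Ro
C={n:read_camera(n) for n in("scene","top")}
def fit(n): return C[n]
def back(c,p,z):
    d=c["R"].T@np.linalg.inv(c["intrinsics"])@np.array([*p,1.]); o=-c["R"].T@c["t"]; return o+d*(z-o[2])/d[2]
L=np.array([.5797,-.0357]);R=np.array([.5923,-.1444])
d=L-R; yaw=np.arctan2(-d[0],d[1]); print("yaw",np.degrees(yaw))
m=(L+R)/2
for yw in (yaw,np.radians(5)):
    ex=np.array([np.cos(yw),np.sin(yw)]); ey=np.array([-ex[1],ex[0]]); o=m+.01*ex
    print("origin",o,"hinge",o+.25*ey)
    if yw==yaw:
        im=cv2.cvtColor(C["top"]["pixels"],cv2.COLOR_RGB2BGR); im2=cv2.cvtColor(C["scene"]["pixels"],cv2.COLOR_RGB2BGR)
        a=cv2.resize(im[190:384,140:512],None,fx=2.1,fy=2.1,interpolation=cv2.INTER_CUBIC)
        b=cv2.resize(im2[80:190,60:350],None,fx=2.7,fy=2.7,interpolation=cv2.INTER_CUBIC)[:, :781]
        def mk(img,c,off,f,col,X):
            p=(proj(c,X)-off)*f; cv2.circle(img,tuple(int(v) for v in p),2,col,-1)
        for (x,y,z) in [(-.01,.055,.192),(-.01,-.055,.192),(0,.25,.15),(0,-.25,.15),(0,0,.15),(.275,.275,.15),(.275,-.275,.15),(0,.275,.15),(0,-.275,.15)]:
            X=[*(o+x*ex+y*ey),z]
            mk(a,C["top"],np.array([140,190]),2.1,(0,0,255),X); mk(b,C["scene"],np.array([60,80]),2.7,(0,0,255),X)
        w=min(a.shape[1],b.shape[1]); cv2.imwrite("pics/z.png",np.vstack([a[:, :w],b[:, :w]])[:600+200])
        big=np.vstack([a[:300,:w],b[:300,:w]]); cv2.imwrite("pics/z.png",big); print(big.shape)
for p in [(176,277),(498,250)]: print(back(C["top"],p,.15))
print(Ro.from_rotvec(status.get_state()["tcp_rot"]).as_matrix().round(3))
for n in C:
    print(n,[ (d["bbox"],d["conf"]) for d in finder.trace(n,"grass_pot")[:2]])
print(tri([(C["scene"],(293,102)),(C["top"],(340,352))]))
```

```text
yaw 6.611952916844002
origin [ 0.59593349 -0.08889856] hinge [0.56714739 0.15943864]
(597, 781, 3)
origin [ 0.59596195 -0.08917844] hinge [0.57417301 0.15987023]
[0.56565149 0.15853954 0.15      ]
[ 0.62927012 -0.34042688  0.15      ]
[[-0.913  0.408 -0.   ]
 [ 0.408  0.913 -0.   ]
 [ 0.    -0.    -1.   ]]
scene [([225.8, 106.6, 290.7, 255.0], 0.72)]
top [([199.8, 138.6, 277.5, 226.5], 0.94)]
[ 0.46480486 -0.0249224   0.17715543]
```

View pics/z.png

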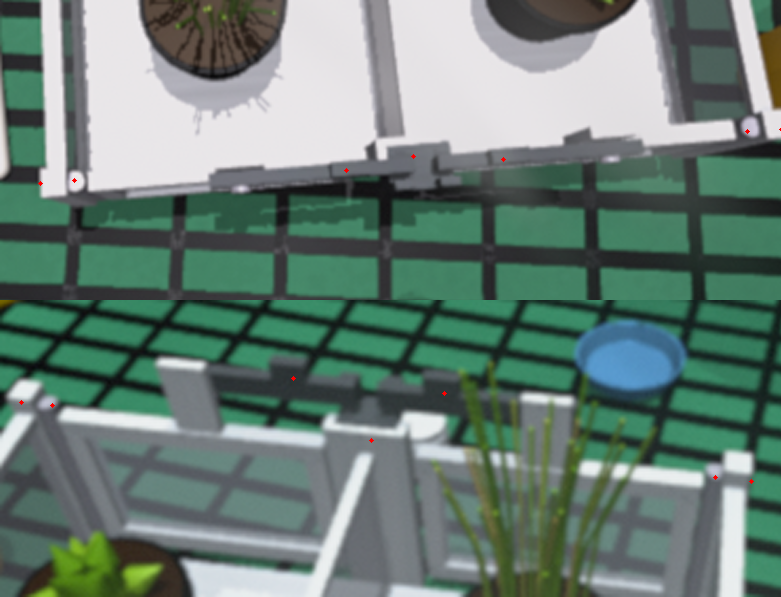

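```bash
cat >> h.py <<'E'
from scipy.spatial.transform import Rotation as Ro
def go(pos,yaw,p=None,R=None):
    """tool shift mm / turn deg to tool-down pose whose y axis has angle yaw (deg)"""
    s=status.get_state(); p=s["position"] if p is None else p; R=Ro.from_rotvec(s["tcp_rot"]).as_matrix() if R is None else R
    a=np.radians(yaw); y=np.array([np.cos(a),np.sin(a),0]); z=np.array([0,0,-1.]); T=np.c_[np.cross(y,z),y,z]
    return (R.T@(np.array(pos)-p)*1000).round(1),np.degrees(Ro.from_matrix(R.T@T).as_rotvec()).round(1)
E
python3 - <<'E'
from h import *
print(go([.5797,-.0355,.26],6.8))
C={n:read_camera(n) for n in("scene","top")}
def back(c,p,z):
    d=c["R"].T@np.linalg.inv(c["intrinsics"])@np.array([*p,1.]); o=-c["R"].T@c["t"]; return o+d*(z-o[2])/d[2]
print("bowl",back(C["scene"],(293,102),.02)," white",tri([(C["scene"],(222,125)),(C["top"],(340,352))]),back(C["top"],(340,352),.02))
E
```

```text
(array([-543.8, -371.1,  -28.7]), array([ 0. , -0. , 59.1]))
bowl [0.28129584 0.04592434 0.02      ]  white [ 0.45767795 -0.10411684  0.05226254] [ 0.45726791 -0.11693034  0.02      ]
```

Call:
step_arm(
  rows=[
    [[-49,-33,-6,0,0,6],[-98,-67,-12,0,0,12],[-147,-100,-18,0,0,18],[-196,-134,-24,0,0,24],[-245,-167,-29,0,0,30]],
  ],
  fingers=0.0,
  force=40,
)

```text
time: 1.42
position: [0.3909, 0.2711, 0.2609]
tcp_rot: [1.432, 2.795, 0.002]
contact_force: [0.9, 0.2, 0.6]
width: 0.043
gripper_force: 0.0
```

```bash
python3 -c "
from h import *
print(go([.5797,-.0355,.26],6.8),status.get_state()['position'])"
```

```text
(array([-359.2,  -26. ,    1. ]), array([ 0.1, -0. , 29. ])) [0.3908769  0.27112017 0.26089863]
```

Call:
step_arm(
  rows=[
    [[-54,-4,0,0,0,5],[-108,-8,0,0,0,10],[-162,-12,0,0,0,15],[-216,-16,0,0,0,20],[-270,-20,1,0,0,25]],
  ],
)

```text
time: 2.05
position: [0.5332, 0.0407, 0.2596]
tcp_rot: [2.003, 2.42, 0.001]
contact_force: [0.3, -0.0, -0.1]
width: 0.0428
gripper_force: 0.0
```

```bash
python3 -c "
from h import *
print(go([.5797,-.0355,.26],6.8),status.get_state()['position'])"
```

```text
(array([-83.6,  31.4,  -0.3]), array([ 0.1, -0. ,  4. ])) [0.53324605 0.04074448 0.25963678]
```

Call:
step_arm(
  rows=[
    [[-40,15,0,0,0,2],[-84,31,0,0,0,4],[-84,31,0,0,0,4],[-84,31,0,0,0,4],[-84,31,0,0,0,4]],
  ],
)

```text
time: 2.68
position: [0.5782, -0.033, 0.2593]
tcp_rot: [-2.081, -2.353, -0.0]
contact_force: [0.0, 0.7, 0.4]
width: 0.0427
gripper_force: 0.0
```

Run:
```python
from h import *
C={n:read_camera(n) for n in("scene","top")}
s=status.get_state(); print(s["position"],go([.5797,-.0355,.174],6.8))
O=[]
for n in C:
    r=finder.place_of(n,"thumb_left"); print(n,[(np.round(d["pixel"],1),round(d["conf"],2)) for d in r[:2]])
ims=[]
for n in C:
    q=proj(C[n],s["position"]); print(n,q,proj(C[n],[.5797,-.0355,.192])); u,v=(int(k) for k in q)
    im=cv2.cvtColor(C[n]["pixels"],cv2.COLOR_RGB2BGR)[max(v-60,0):,max(u-60,0):][:130,:130]; ims.append(cv2.resize(im,(390,390),interpolation=cv2.INTER_CUBIC))
cv2.imwrite("pics/near.png",np.hstack(ims))
```

```text
[ 0.57833376 -0.03304399  0.25949192] (array([-2.6,  1. , 85.5]), array([ 0. , -0. ,  0.2]))
scene [(array([224.5, 114.6]), 0.83)]
top []
scene [223.70047424  84.26679371] [224.47273957 114.80222422]
top [308.69418367 268.22978153] [305.08807114 271.26466783]
```

View pics/near.png

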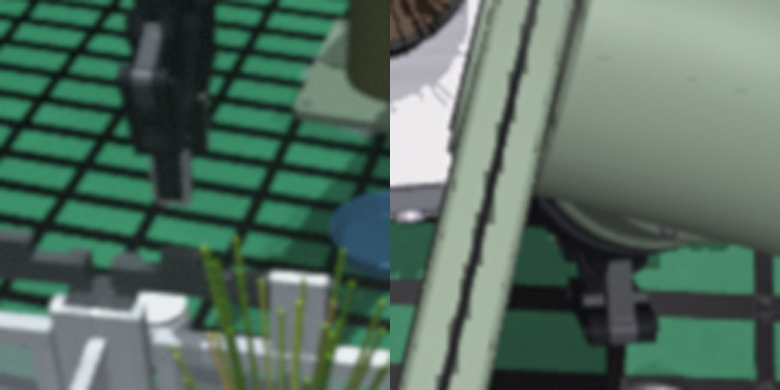

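The near crops show the shut-in-line fingers (scene px ~224,84) directly above the left tab (~224,114). Descend.

Call:
step_arm(
  rows=[
    [[-2,1,20,0,0,0],[-2,1,42,0,0,0],[-2,1,65,0,0,0],[-2,1,85,0,0,0],[-2,1,85,0,0,0]],
  ],
)

```text
time: 3.5
position: [0.5783, -0.0353, 0.1724]
tcp_rot: [-2.079, -2.35, 0.003]
contact_force: [-0.2, 0.8, 0.0]
width: 0.0427
gripper_force: 0.0
```

Call:
step_arm(
  rows=[
    [[0,0,0,0,0,0],[0,0,0,0,0,0],[0,0,0,0,0,0],[0,0,0,0,0,0],[0,0,0,0,0,0]],
  ],
  fingers=-1,
)

```text
time: 4.12
position: [0.5808, -0.0361, 0.1758]
tcp_rot: [2.081, 2.351, 0.002]
contact_force: [-1.5, 0.5, 6.3]
width: 0.0093
gripper_force: 42.2
```

Call:
step_arm(
  rows=[
    [[0,0,-5,0,0,0],[1,0,-10,0,0,0],[3,0,-15,0,0,0],[4,0,-20,0,0,0],[4,0,-20,0,0,0]],
  ],
)

```text
time: 4.75
position: [0.5791, -0.0313, 0.1943]
tcp_rot: [-2.081, -2.351, -0.001]
contact_force: [0.3, 1.6, -4.4]
width: 0.0097
gripper_force: 39.7
```

Run:
```python
from h import *
C={n:read_camera(n) for n in("scene","top")}
s=status.get_state(); p=s["position"]; print(p,s["contact_force"],s["torque"],Ro.from_rotvec(s["tcp_rot"]).as_matrix().round(3))
r=finder.place_of("scene","thumb_left"); print([(d["pixel"],d["conf"]) for d in r[:2]],proj(C["scene"],[.5797,-.033,.212]))
h=np.array([.567,.1594])
H=np.array([*h,p[2]])
for a in range(0,91,10):
    v=p[:2]-h; t=-np.radians(a); w=h+np.array([[np.cos(t),-np.sin(t)],[np.sin(t),np.cos(t)]])@v
    print(a,*go([*w,p[2]],6.8-a))
v=C["scene"]["pixels"][80:210,150:320]; cv2.imwrite("pics/lift.png",cv2.resize(cv2.cvtColor(v,cv2.COLOR_RGB2BGR),None,fx=4,fy=4,interpolation=cv2.INTER_CUBIC))
```

```text
[ 0.57914735 -0.03132759  0.19425204] [-0.88809196  2.97444406 -5.51657762] [ 0.19145216 -0.03424224 -0.13551782] [[-0.121  0.993 -0.001]
 [ 0.993  0.121  0.001]
 [ 0.001 -0.001 -1.   ]]
[([224.5, 108.1], 0.59)] [225.090817   106.50566116]
0 [ 0. -0. -0.] [-0.  -0.1  0.2]
10 [  4.8 -33.    0. ] [-0.  -0.1 10.2]
20 [ 15.3 -64.6   0. ] [-0.  -0.1 20.2]
30 [ 31.1 -94.    0.1] [-0.  -0.1 30.2]
40 [ 5.180e+01 -1.201e+02  1.000e-01] [-0.1 -0.1 40.2]
50 [  76.7 -142.2    0.2] [-0.1 -0.1 50.2]
60 [ 105.  -159.7    0.2] [-0.1 -0.1 60.2]
70 [ 136.  -172.     0.3] [-0.1 -0.1 70.2]
80 [ 168.6 -178.8    0.3] [-0.1 -0.  80.2]
90 [ 201.9 -179.8    0.4] [-0.1 -0.  90.2]
```

View pics/lift.png

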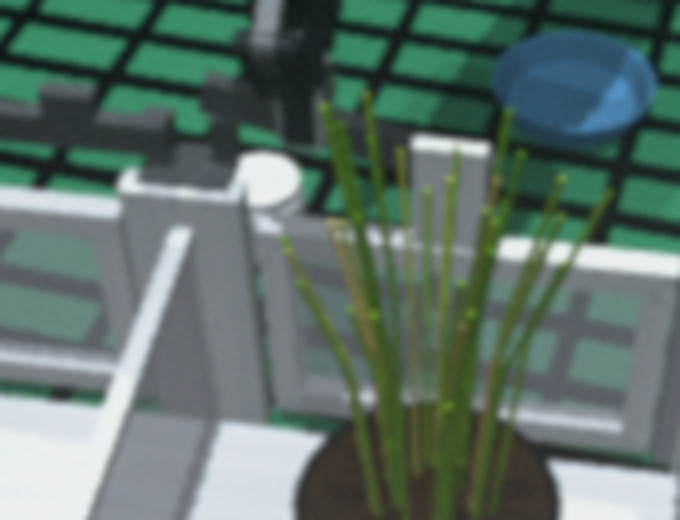

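The picture shows the left bar tilted up with its tip (crop ~215,95) above the catch, and the gate still shut. Swing it.

Call:
step_arm(
  rows=[
    [[1,-13,0,0,0,4],[4,-26,0,0,0,8],[7,-39,0,0,0,12],[11,-52,0,0,0,16],[15,-65,0,0,0,20]],
  ],
)

```text
time: 5.52
position: [0.5131, -0.0241, 0.1942]
tcp_rot: [-2.461, -1.951, -0.004]
contact_force: [3.6, 5.6, -8.3]
width: 0.0095
gripper_force: 39.5
```

```bash
cat > s.py <<'E'
from h import *
s=status.get_state(); p=s["position"]; h=np.array([.567,.1594]); v=p[:2]-h
print(np.hypot(*v),"gate ang",np.degrees(np.arctan2(v[1],v[0]))+90-6.8, s["contact_force"])
R=Ro.from_rotvec(s["tcp_rot"]).as_matrix(); print("tool yaw",np.degrees(np.arctan2(R[1,1],R[0,1])))
u=np.array([.0121,-.1907])
for a in (30,40,50,60,70,80,85):
    t=-np.radians(a); w=h+np.array([[np.cos(t),-np.sin(t)],[np.sin(t),np.cos(t)]])@u
    print(a,*go([*w,.1945],6.8-a))
E
python3 s.py
```

```text
0.1912147839013225 gate ang -23.170674458850545 [ 3.55571299  5.55057145 -8.3008296 ]
tool yaw -13.181883706380752
30 [  4.9 -33.   -0.3] [ 0.  -0.1 10. ]
40 [ 15.3 -64.6  -0.3] [ 0.  -0.1 20. ]
50 [ 31.  -94.   -0.3] [ 0.  -0.1 30. ]
60 [  51.6 -120.1   -0.2] [-0.  -0.1 40. ]
70 [  76.4 -142.3   -0.2] [-0.  -0.1 50. ]
80 [ 1.047e+02 -1.599e+02 -1.000e-01] [-0.  -0.1 60. ]
85 [ 1.199e+02 -1.668e+02 -1.000e-01] [-0.  -0.1 65. ]
```

Following nicely; continue to 50°, then 85°.

Call:
step_arm(
  rows=[
    [[2,-20,0,0,0,6],[7,-39,0,0,0,12],[13,-58,0,0,0,18],[21,-77,0,0,0,24],[31,-94,0,0,0,30]],
  ],
)

```text
time: 6.15
position: [0.4291, 0.0273, 0.1944]
tcp_rot: [-2.884, -1.246, -0.006]
contact_force: [7.1, 4.3, -10.4]
width: 0.0096
gripper_force: 39.0
```

```bash
python3 s.py
```

```text
0.19100242330994532 gate ang -53.03215285152932 [  7.05706191   4.31883581 -10.43275999]
tool yaw -43.26794855729825
30 [ 7.9 65.4 -0. ] [  0.1  -0.2 -20.1]
40 [ 1.  32.8 -0.1] [  0.1  -0.2 -10.1]
50 [-0.1 -0.5 -0.1] [ 0.1 -0.2 -0.1]
60 [  4.6 -33.4  -0.1] [ 0.1 -0.2  9.9]
70 [ 15.  -65.1  -0.2] [ 0.  -0.2 19.9]
80 [ 30.7 -94.5  -0.1] [ 0.  -0.2 29.9]
85 [ 4.04e+01 -1.08e+02 -1.00e-01] [ 0.  -0.2 34.9]
```

Call:
step_arm(
  rows=[
    [[2,-23,0,0,0,7],[8,-46,0,0,0,14],[17,-68,0,0,0,21],[27,-89,0,0,0,28],[38,-105,0,0,0,34]],
  ],
)

```text
time: 6.78
position: [0.3795, 0.1263, 0.195]
tcp_rot: [3.121, 0.349, 0.009]
contact_force: [7.6, 1.3, -10.6]
width: 0.0095
gripper_force: 39.0
```

Call:
step_arm(
  rows=[
    [[0,0,6,0,0,0],[-2,0,12,0,0,0],[-4,0,17,0,0,0],[-4,0,17,0,0,0],[-4,0,17,0,0,0]],
  ],
)

```text
time: 7.4
position: [0.3756, 0.1247, 0.1788]
tcp_rot: [3.121, 0.354, 0.006]
contact_force: [-0.5, -0.3, 5.6]
width: 0.0092
gripper_force: 41.7
```

Call:
step_arm(
  rows=[
    [[0,0,0,0,0,0],[0,0,0,0,0,0],[0,0,0,0,0,0],[0,0,0,0,0,0],[0,0,0,0,0,0]],
  ],
  fingers=0,
)

```text
time: 8.02
position: [0.3738, 0.1249, 0.1771]
tcp_rot: [3.122, 0.354, -0.001]
contact_force: [0.2, 0.5, 0.2]
width: 0.0424
gripper_force: 0.0
```

Released; retreat straight up.

Call:
step_arm(
  rows=[
    [[0,0,-20,0,0,0],[0,0,-45,0,0,0],[0,0,-75,0,0,0],[0,0,-110,0,0,0],[0,0,-130,0,0,0]],
  ],
)

```text
time: 8.65
position: [0.3746, 0.125, 0.3094]
tcp_rot: [3.122, 0.354, 0.005]
contact_force: [-0.8, -0.3, -0.7]
width: 0.0427
gripper_force: 0.0
```

Run:
```python
from h import *
C={n:read_camera(n) for n in("scene","top")}
print(status.get_state()["position"])
for t in("thumb_left","thumb_right"):
    O=[]
    for n in C:
        r=finder.place_of(n,t); print(t,n,[(np.round(d["pixel"],1),round(d["conf"],2)) for d in r[:1]])
        if r:O.append((C[n],r[0]["pixel"]))
    if len(O)==2:
        X=tri(O); d=X[:2]-[.5959,-.0889]; a=np.radians(6.8); print(X,"pen x",d@[np.cos(a),np.sin(a)],"y",d@[-np.sin(a),np.cos(a)])
cv2.imwrite("pics/end.png",cv2.resize(cv2.cvtColor(np.hstack([C[n]["pixels"] for n in C]),cv2.COLOR_RGB2BGR),(800,300)))
```

```text
[0.37549047 0.12510562 0.30999023]
thumb_left scene [(array([326.2,  69.2]), 0.57)]
thumb_left top []
thumb_right scene [(array([167.7, 110.3]), 0.7)]
thumb_right top [(array([382.5, 267. ]), 0.61)]
[ 0.5910986  -0.14913332  0.18729721] pen x -0.01189949281525087 y -0.05924110219853253
```

View pics/end.png

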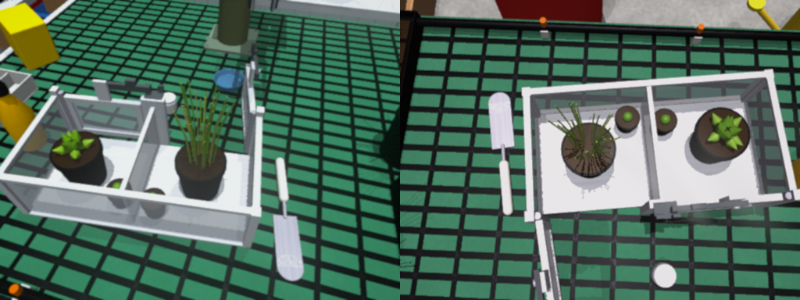

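The pictures show the left gate open about square (top px ~535,215 to 545,300), the right gate latched and the grass in place. The gripper is clear above the gate.

```bash
python3 -c "
from h import *
print(bot.sign_off())"
```

```text
the job is handed in; nothing more can be done
None
```

I lifted the left latch, the one on the tall-grass bay, swung that gate open to about 85°, and let go. The last pictures show the right gate latched and the grass pot in place; I have handed the job in, and no verdict was returned.

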